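Find the rocking cover of the parts case and seat it

ROBOT

A 6-joint arm with a two-finger parallel gripper is mounted at the origin on a cart in front of the work surface, level with it; the furniture and walls round the work are solid. World frame = base frame: x ahead of the robot, y to its left, z up, the work surface at z = 0. Lengths are in m, angles in degrees, forces in N, time in s.
With the tool pointing down it reaches from about 0.25 to 0.725 m from the base axis. Payload 9.7 kg.
Tool frame: the origin (TCP) lies midway between the tips of the shut fingers; the grasp point (between the pads) lies 19 mm behind it; z points along the fingers, x is the direction in which the jaws open and shut, and the axes are right-handed (so a half turn about z gives the same grasp; the last joint's range is limited). The gripper opens to 85 mm and grips with 20 to 120 N. Pads are 22 mm wide; open, the fingers measure 114 mm over their backs; the gripper's body (76 mm by 85 mm) begins 54 mm behind the grasp point. The pads swing forward as they close: fully open they stand 13 mm farther back than shut.
Start: joints at [73.052, 4.979, 10.078, 95.1, 0, 90], TCP at [0.16, 0.526, 0.231] pointing down, gripper open.
Joint ranges: [-179.16, 179.16], [-48.56, 103.87], [-65.8, 70.77], [-126.05, 130.52], [-82.76, 87.17], [-180, 180]. Speed limits (degrees/s): [127.2, 127.2, 147.25, 180, 180, 180].

INTERFACE

Orientations are given as [roll, pitch, yaw] about the fixed x, y, z axes, in that order (R = Rz(yaw) Ry(pitch) Rx(roll)).
In Python, from workcell import bot, optics gives the robot as it stands.
- The arm moves only by the shell command python3 -m creep 'ROWS' [FORCE]. ROWS is JSON, a list of rows, each a list of 7 numbers: the shift along the tool's x, y, z in m, then the turn, a rotation vector about the tool's x, y, z in rad, then the opening, from 0 (shut) to 1 (fully open). A call has 1 to 8 rows; each row is the pose to reach, as a shift and turn from the pose commanded when the call began, along the tool's axes at that moment; what a row does not reach only later rows make up. A row lasts 1/10 s, in which the tool goes at most 50 mm and 8.59 degrees, less where a joint would pass 70% of its speed; a pose out of reach is approached as far as the arm can. A call with a gripper value outside its range is refused whole. The fingers move at their own pace and stop on an object; FORCE is the grip in N (left out, the last holds). Time passes only in rows, so rows that repeat a pose let the fingers close. It gives the time, the measured TCP pose, the force and the opening at its end, in the units of the state.
- bot.get_obs(): the state, without advancing time (a new reading comes with each control period).
- optics.camera(name): name is "scene" or "top" or "wrist"; returns the picture (400x640x3 uint8, red, green, blue); there is no depth.
- optics.camera_params(name): a dict with "camera_matrix" (3x3 intrinsics, pixels), "R" (3x3) and "t" (3): a world point X has camera coordinates R X + t; the wrist camera has in their place "mount" (4x4, takes a point from camera to tool coordinates, whose origin is the TCP and whose axes are the tool frame's). Camera axes: x right, y down, z forward; pixel columns grow to the right and rows downward; lengths in m; the calibration is good to about 2 mm. A picture is of the moment at which its call begins: read the wrist's pose just before it. camera_params takes no time and is no camera call.
- bot.job_done(): hands the job in, once; it reports no verdict.
The state is a dict: "time": time; "q": joint angles; "qd": joint speeds; "joint_efforts": joint torques, N m; "ee_pos": TCP position; "tcp_rot": TCP orientation; "wrist_force": force on the tool from outside, world axes, zero at the start; "torque": the same for the moment, N m; "opening": finger opening in m.
Only numpy, scipy, OpenCV 4.12 (cv2) and the standard library are available. Lean on these libraries where they do the work, as an engineer would, in place of code of your own. Each camera call takes 0.05 s, during which the arm holds its last target.

TASK

One of the four covers on the parts case is not clipped down. Press on the covers near an edge with the fingertips until you find the one that rocks, and then push that cover down at its middle until it is fully home, flat on its ledge. Only press: do not lift any cover out of its pocket, and leave the tools around the case where they are.

Things in the scene. Friction and masses are not known exactly. Their poses are not given: they have to be found in the camera images.
- case: Flat grey plastic parts case fixed to the worktop, 196 x 196 mm, rim 34 mm above the worktop, with 2 x 2 square pockets 92 mm apart, each with a ledge 24 mm above the worktop and a 16 mm stud under its middle. Origin: centre of its underside; x away from the robot, y left, z up, turned up to 0.35 rad. Any one of its four covers may be the loose one.
- cover_1: Far left cover (case x +46, y +46 mm): aluminium plate 84 x 84 x 10 mm, about 170 g. Origin: centre of its underside; z out of its top. Covers look alike, sides along the case's x and y, 0.8 mm play in the pocket, a small disc at the middle.
- cover_2: Far right cover (case x +46, y -46 mm): aluminium plate 84 x 84 x 10 mm, about 170 g. Origin: centre of its underside; z out of its top. The three sound covers rest on corner pads of unequal thickness, underside 27.5 to 29.5 mm above the worktop, and stop a fingertip dead.
- cover_3: Near left cover (case x -46, y +46 mm): aluminium plate 84 x 84 x 10 mm, about 170 g. Origin: centre of its underside; z out of its top. The loose cover stands level on its raised stud, underside 28.5 to 29.5 mm up. 1 to 4 N at 24 to 30 mm from its middle towards one side tip it by 0.1 to 0.17 rad, edge down on the ledge; let go, it falls level.
- cover_4: Near right cover (case x -46, y -46 mm): aluminium plate 84 x 84 x 10 mm, about 170 g. Origin: centre of its underside; z out of its top. The loose cover, pressed within 6 mm of its middle with 7 to 10 N, goes down 4.5 to 5.5 mm with its stud and stays: underside 24 mm up, top level with the rim.
- screwdriver: Screwdriver, 191 x 24 x 25 mm, lying left of the case. A bystander to leave alone. Origin: centre of its underside.
- spanner_13: Combination spanner, 170 x 39 x 10 mm, lying right of the case. A bystander to leave alone. Origin: centre of its underside.
There are look-alikes about, which are no part of the job. What is shaped like the cover_1 but black or turquoise is not meant. Leave any orange look-alike of the cover_2 alone.

How it is judged (in metres and radians):
On the way:
1. the loose cover is pressed near its edge and rocks (tips by more than 0.04 rad under the fingers) (((angle between cover_1's own z axis and vertical above 0.04 rad and contact force between the fingers and cover_1 above 0.2 N) or (angle between cover_2's own z axis and vertical above 0.04 rad and contact force between the fingers and cover_2 above 0.2 N) or (angle between cover_3's own z axis and vertical above 0.04 rad and contact force between the fingers and cover_3 above 0.2 N) or (angle between cover_4's own z axis and vertical above 0.04 rad and contact force between the fingers and cover_4 above 0.2 N))), for 0.1 s.
At the end, for the whole second after the job is handed in: The cover that rocked lies on its ledge (underside within 1.8 mm of the ledge, 24 mm above the worktop), all four covers are flat within 0.025 rad, in their pockets and at rest (z of any of cover_1, cover_2, cover_3, cover_4 in the frame of case below 0.0258 m and angle between each of cover_1, cover_2, cover_3, cover_4's own z axis and vertical below 0.025 rad and z of cover_1 in the frame of case between 0.022 and 0.032 m and z of cover_2 in the frame of case between 0.022 and 0.032 m and z of cover_3 in the frame of case between 0.022 and 0.032 m and z of cover_4 in the frame of case between 0.022 and 0.032 m and linear speed of each of cover_1, cover_2, cover_3, cover_4 below 0.02 m/s); the robot touches nothing.
It fails at once if a cover is lifted out of its pocket (underside more than 38 mm above the worktop) (z of any of cover_1, cover_2, cover_3, cover_4 in the frame of case above 0.038 m).
It fails at once if a tool or part round the case is moved by more than 20 mm (distance of any of screwdriver, spanner_13 from where it was at the start of the episode above 0.02 m).
It also fails if it takes over 72 s, if anything falls off the work surface, if the arm or the gripper's body presses on something with over 40 N, if the wrist force passes 120 N, or if a joint passes its speed limit or range.

## Working session

There is one attempt and no reset: what is moved stays moved. The work goes in short steps, Python scripts to look and compute and a shell command to move; the robot and the scene stay as the last step left them, time stands still between calls to the robot, and variables do not carry over. Pictures are saved under pics/ and viewed, and the job is handed in when it is done.

```bash
ls; mkdir -p pics
python3 - <<'E'
from workcell import bot, optics
import cv2, numpy as np
print(bot.get_obs())
for n in ("top","scene"):
    im=optics.camera(n); cv2.imwrite(f"pics/{n}0.png",im[:,:,::-1])
    p=optics.camera_params(n); print(n,{k:np.round(v,4).tolist() for k,v in p.items()})
print(optics.camera_params("wrist"))
E
```

```text
pics
{'time': 0.0, 'q': array([ 7.30531270e+01,  5.01193765e+00,  1.00323292e+01,  9.50994712e+01,
       -6.43374451e-04,  8.99987555e+01]), 'qd': array([ 0.0081198 ,  0.0667555 , -0.0445544 ,  0.1291268 ,  0.0930298 ,
       -0.03663809]), 'joint_efforts': array([ 2.63116301e-03, -5.20387387e+01,  4.64804292e+01,  1.61882717e-02,
       -1.72116529e-06,  1.35854447e-05]), 'ee_pos': array([0.16024959, 0.52588538, 0.23055601]), 'tcp_rot': array([1.79999358e+02, 7.90796747e-02, 7.30543715e+01]), 'wrist_force': array([-0.41383235,  0.10912803,  0.50852152]), 'torque': array([-0.03852886, -0.03823927, -0.01487514]), 'opening': 0.08518775441740249}
top {'camera_matrix': [[445.1635, 0.0, 320.8311], [0.0, 445.1635, 203.4591], [0.0, 0.0, 1.0]], 'R': [[0.0315, -0.9995, 0.0026], [-0.9796, -0.0314, -0.1986], [0.1985, 0.0037, -0.9801]], 't': [-0.0067, 0.5206, 1.2927]}
scene {'camera_matrix': [[367.9786, 0.0, 317.3519], [0.0, 367.9786, 196.2324], [0.0, 0.0, 1.0]], 'R': [[0.6584, -0.7526, -0.0027], [-0.5825, -0.5074, -0.635], [0.4765, 0.4197, -0.7725]], 't': [-0.3423, 0.3302, 0.6314]}
{'camera_matrix': array([[350.88884712,   0.        , 319.09819388],
       [  0.        , 350.88884712, 199.86378563],
       [  0.        ,   0.        ,   1.        ]]), 'mount': array([[ 9.99999819e-01, -5.77833093e-04, -1.66155379e-04,
        -2.38088914e-04],
       [ 6.00994870e-04,  9.52640554e-01,  3.04098034e-01,
        -7.69282623e-02],
       [-1.74315550e-05, -3.04098079e-01,  9.52640729e-01,
        -1.42128762e-01],
       [ 0.00000000e+00,  0.00000000e+00,  0.00000000e+00,
         1.00000000e+00]])}
```

View pics/top0.png

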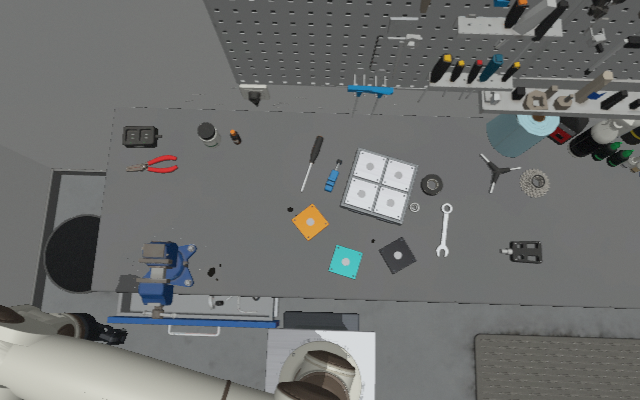

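View pics/scene0.png

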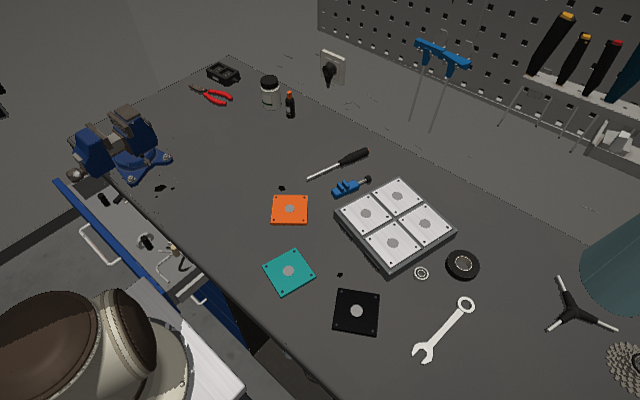

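Top view: the grey case is centred near (380,186) with four silver covers at about (370,167), (398,175), (361,194) and (392,203). Orange (310,222), turquoise (346,262) and black (397,255) plates lie on the worktop; they are look-alikes. Next I'll measure the covers.

```bash
cat > h.py <<'E'
import numpy as np, cv2
from workcell import bot, optics
def ray(n,uv,z,P=None):
    p=P or optics.camera_params(n); K=p["camera_matrix"];R=np.array(p["R"]);t=np.array(p["t"])
    d=R.T@np.linalg.solve(K,[uv[0],uv[1],1.]); o=-R.T@t
    return o+d*(z-o[2])/d[2]
E
python3 - <<'E'
from h import *
for n,box in (("top",(335,140,425,230)),("scene",(330,170,462,282))):
    im=cv2.imread(f"pics/{n}0.png"); x0,y0,x1,y1=box
    c=im[y0:y1,x0:x1]; g=c.min(2)
    m=((g>150)*255).astype(np.uint8)
    cs,_=cv2.findContours(m,cv2.RETR_EXTERNAL,cv2.CHAIN_APPROX_NONE)
    for k in cs:
        if cv2.contourArea(k)<300: continue
        W=np.array([ray(n,(u+x0,v+y0),0.0385)[:2] for u,v in k[:,0]])
        r=cv2.minAreaRect((W*1000).astype(np.float32)); print(n,cv2.contourArea(k),np.round(k[:,0].mean(0)+[x0,y0],1),np.round(r[0],1),np.round(r[1],1),round(r[2],1))
    cv2.imwrite(f"pics/{n}crop.png",cv2.resize(c,None,fx=5,fy=5,interpolation=cv2.INTER_CUBIC))
E
```

```text
top 2842.0 [380.  184.1] [ 590.9 -170.3] [177.8 178.4] 74.4
scene 1295.0 [392.2 243.6] [ 530.8 -199.3] [83.5 83.2] 74.3
scene 1135.5 [424.7 223.9] [ 618.4 -224.1] [83. 83.] 74.5
scene 1067.5 [365.3 213.8] [ 556.2 -110.6] [83.4 83.2] 74.3
scene 949.5 [397.2 196.2] [ 645.2 -135.5] [83.6 82.2] 74.8
```

View pics/topcrop.png

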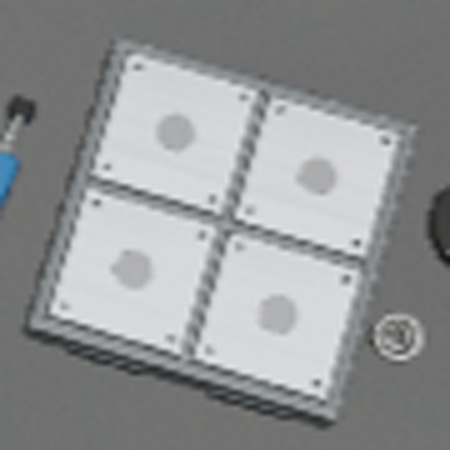

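View pics/scenecrop.png

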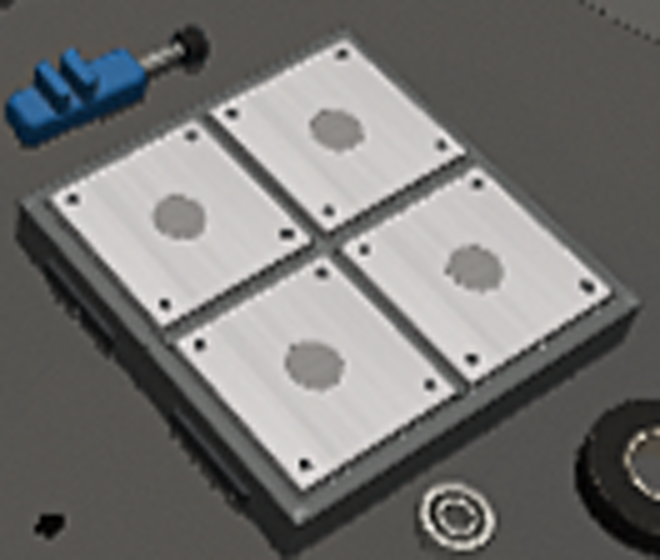

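The two views agree to about 4 mm. I'll take the case centre as (0.589,-0.169) with yaw -15.6°; the covers measure 83 mm, as they should. Now I'll move over the case with the fingers shut.

```bash
python3 -m creep '[[-0.031,0.035,0,0,0,0.09,0],[-0.062,0.070,0,0,0,0.18,0],[-0.093,0.105,0,0,0,0.27,0],[-0.124,0.140,0,0,0,0.36,0],[-0.155,0.176,0,0,0,0.45,0],[-0.186,0.211,0,0,0,0.54,0],[-0.217,0.246,0,0,0,0.63,0],[-0.248,0.282,0,0,0,0.72,0]]' 20
python3 - <<'E'
from h import *
from scipy.spatial.transform import Rotation as Ro
o=bot.get_obs(); R=Ro.from_euler('xyz',o['tcp_rot'],degrees=True)
print(R.inv().apply(np.array([0.589,-0.169,0.23])-o['ee_pos']), -15.6-o['tcp_rot'][2])
E
```

```text
time: 0.9
ee_pos: [0.3582, 0.2049, 0.2312]
tcp_rot: [-180.0, -0.0, 31.6]
wrist_force: [0.9, 0.4, -0.2]
opening: 0.0001
[0.00059455 0.43939961 0.00119977] -47.20575279977984
```

```bash
python3 -m creep '[[0,0.045,0,0,0,0.1,0],[0,0.09,0,0,0,0.2,0],[0,0.135,0,0,0,0.3,0],[0,0.18,0,0,0,0.4,0],[0,0.225,0,0,0,0.5,0],[0,0.27,0,0,0,0.6,0],[0,0.315,0,0,0,0.7,0],[0,0.36,0,0,0,0.77,0]]'
python3 -m creep '[[0.025,0.027,0,0,0,0.054,0],[0.050,0.053,0,0,0,0.054,0],[0.055,0.057,0,0,0,0.054,0],[0.055,0.057,0,0,0,0.054,0]]'
python3 - <<'E'
from h import *
from scipy.spatial.transform import Rotation as Ro
o=bot.get_obs(); R=Ro.from_euler('xyz',o['tcp_rot'],degrees=True)
print(o['ee_pos'],o['tcp_rot'],o['wrist_force'],R.inv().apply(np.array([0.589,-0.169,0.23])-o['ee_pos']))
im=optics.camera('wrist'); cv2.imwrite('pics/w0.png',im[:,:,::-1])
np.savez('w0.npz',p=o['ee_pos'],r=o['tcp_rot'])
E
```

```text
time: 1.7
ee_pos: [0.5481, -0.1012, 0.2309]
tcp_rot: [-180.0, 0.0, -12.6]
wrist_force: [1.3, 0.7, 1.1]
opening: 0.0003
time: 2.1
ee_pos: [0.5891, -0.1676, 0.2301]
tcp_rot: [-180.0, 0.1, -15.5]
wrist_force: [-0.4, -0.3, 0.2]
opening: -0.0002
[ 0.58914644 -0.1675551   0.23006143] [-1.79992985e+02  1.12783507e-01 -1.54966583e+01] [-0.3658647  -0.30017784  0.246486  ] [2.45053811e-04 1.43150934e-03 6.07746041e-05]
```

View pics/w0.png

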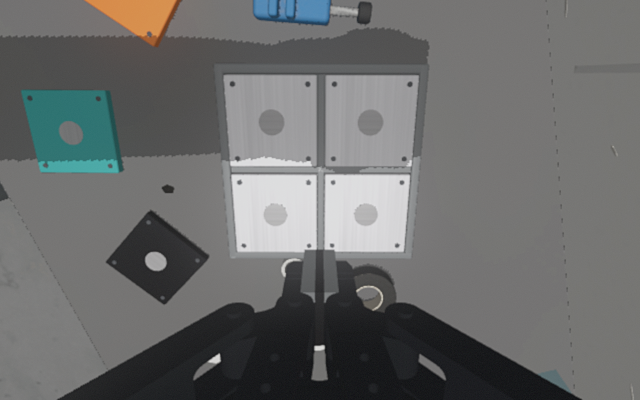

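The wrist view shows the four discs at about (271,122) near-left, (370,122) far-left, (275,214) near-right and (366,214) far-right. I'll refine these and compare them with the scene view.

Run:
```python
from h import *
from scipy.spatial.transform import Rotation as Ro
f=np.load('w0.npz'); R=Ro.from_euler('xyz',f['r'],degrees=True).as_matrix()
p=optics.camera_params('wrist'); M=p['mount']; Rc=R@M[:3,:3]; o=R@M[:3,3]+f['p']
P=dict(camera_matrix=p['camera_matrix'],R=Rc.T,t=-Rc.T@o)
im=cv2.imread('pics/w0.png').min(2)
pts={}
for n,(u,v) in {3:(271,122),1:(370,122),4:(275,214),2:(366,214)}.items():
    c=im[v-20:v+21,u-20:u+21].astype(np.float32); 
    t=(c[20,20]+np.median(c))/2
    m=((c<t)*255).astype(np.uint8); m=cv2.morphologyEx(m,cv2.MORPH_OPEN,np.ones((5,5)))
    n_,l,s,ce=cv2.connectedComponentsWithStats(m); k=l[20,20]
    uv=ce[k]+[u-20,v-20]; w=ray('',uv,0.0385,P); pts[n]=w; print(n,s[k,4],np.round(uv,1),np.round(w*1000,1))
c=np.mean(list(pts.values()),0); a=(pts[1]+pts[2]-pts[3]-pts[4])/2
print('ctr',c,np.degrees(np.arctan2(a[1],a[0])),np.linalg.norm(a),np.linalg.norm(pts[1]-pts[2]),np.linalg.norm(pts[3]-pts[4]))
ca=np.arctan2(a[1],a[0]); ex=np.array([np.cos(ca),np.sin(ca),0]); ey=np.array([-ex[1],ex[0],0]); 
for n,(i,j) in {1:(1,1),2:(1,-1),3:(-1,1),4:(-1,-1)}.items():
    w=c+.046*(i*ex+j*ey); print(n,w,R.T@(w-f['p']))
```

```text
3 511 [271.  121.9] [ 559.2 -110.    38.5]
1 511 [369.9 122. ] [ 648.  -134.8   38.5]
4 408 [274.9 214.4] [ 534.7 -198.4   38.5]
2 401 [365.4 214.4] [ 623.  -222.8   38.5]
ctr [ 0.59120789 -0.1665312   0.0385    ] -15.530815379355785 0.09187536076551302 0.0915126509547519 0.09169114072298812
1 [ 0.64784508 -0.13452762  0.0385    ] [ 0.04811734 -0.04748659  0.1914729 ]
2 [ 0.62321147 -0.22316838  0.0385    ] [0.04806249 0.0445134  0.19146175]
3 [ 0.55920431 -0.10989401  0.0385    ] [-0.04388247 -0.04754141  0.19165401]
4 [ 0.5345707  -0.19853478  0.0385    ] [-0.04393732  0.04445857  0.19164285]
```

All three views put the case centre within about 3 mm of (0.590,-0.167), and the spacing comes out at 91.8 mm against the stated 92. First probe: cover_4, 27 mm from its middle towards case +x. I'll hover at 45 mm first.

```bash
python3 -m creep '[[-0.004,0.012,0.046,0,0,0,0],[-0.008,0.024,0.092,0,0,0,0],[-0.013,0.036,0.138,0,0,0,0],[-0.017,0.045,0.170,0,0,0,0],[-0.017,0.045,0.183,0,0,0,0],[-0.017,0.045,0.183,0,0,0,0],[-0.017,0.045,0.183,0,0,0,0]]'
python3 -c "
from h import *
o=bot.get_obs();print(o['ee_pos'],o['wrist_force'],o['tcp_rot'])"
```

```text
time: 2.85
ee_pos: [0.5618, -0.205, 0.0504]
tcp_rot: [180.0, -0.1, -15.4]
wrist_force: [-0.1, 0.5, 0.8]
opening: -0.0001
[ 0.5618337  -0.20499793  0.05042117] [-0.11889212  0.46226489  0.84461167] [ 1.79997525e+02 -1.45810972e-01 -1.53566000e+01]
```

```bash
python3 -m creep '[[0,0,0.002,0,0,0,0],[0,0,0.004,0,0,0,0],[0,0,0.005,0,0,0,0],[0,0,0.006,0,0,0,0],[0,0,0.006,0,0,0,0]]'
python3 -m creep '[[0,0,0.001,0,0,0,0],[0,0,0.001,0,0,0,0]]'
python3 -m creep '[[0,0,0.001,0,0,0,0],[0,0,0.001,0,0,0,0]]'
python3 -c "
from h import *
o=bot.get_obs();print(o['ee_pos'],o['wrist_force'],o['tcp_rot'])"
```

```text
time: 3.35
ee_pos: [0.5607, -0.2056, 0.0422]
tcp_rot: [-180.0, 0.0, -15.4]
wrist_force: [0.2, 0.1, -0.3]
opening: -0.0002
time: 3.55
ee_pos: [0.5606, -0.2056, 0.0412]
tcp_rot: [-180.0, 0.0, -15.4]
wrist_force: [-0.6, 0.1, -0.3]
opening: 0.0001
time: 3.75
ee_pos: [0.5606, -0.2056, 0.0401]
tcp_rot: [-180.0, 0.0, -15.4]
wrist_force: [-0.3, -1.0, -0.3]
opening: -0.0002
[ 0.56063128 -0.20555704  0.04012514] [-0.25800531 -0.96072975 -0.31095797] [-1.79998315e+02  1.22395191e-02 -1.54145950e+01]
```

```bash
python3 -m creep '[[0,0,0.0005,0,0,0,0],[0,0,0.001,0,0,0,0]]'
python3 -m creep '[[0,0,0.0005,0,0,0,0],[0,0,0.0005,0,0,0,0]]'
python3 -m creep '[[0,0,0.0005,0,0,0,0],[0,0,0.0005,0,0,0,0]]'
python3 -m creep '[[0,0,0.0005,0,0,0,0],[0,0,0.0005,0,0,0,0]]'
```

```text
time: 3.95
ee_pos: [0.5607, -0.2056, 0.0393]
tcp_rot: [180.0, -0.0, -15.4]
wrist_force: [0.3, 0.7, 0.1]
opening: 0.0003
time: 4.15
ee_pos: [0.5607, -0.2056, 0.0387]
tcp_rot: [180.0, 0.0, -15.4]
wrist_force: [0.2, 0.6, 0.1]
opening: -0.0002
time: 4.35
ee_pos: [0.5607, -0.2056, 0.0386]
tcp_rot: [180.0, -0.0, -15.4]
wrist_force: [-0.5, -0.1, 3.2]
opening: -0.0
time: 4.55
ee_pos: [0.5608, -0.2056, 0.0386]
tcp_rot: [180.0, -0.0, -15.4]
wrist_force: [-2.5, 2.2, 6.9]
opening: -0.0001
```

cover_4 stops the finger dead at 38.6 mm with 6.9 N, so it is sound. Next is cover_2, at its near side (38 mm further out).

```bash
python3 -m creep '[[0,0,-0.008,0,0,0,0],[0.019,0,-0.008,0,0,0,0],[0.038,0,-0.008,0,0,0,0],[0.038,0,-0.005,0,0,0,0],[0.038,0,-0.003,0,0,0,0],[0.038,0,-0.003,0,0,0,0]]'
python3 -m creep '[[0,0,0.0005,0,0,0,0],[0,0,0.001,0,0,0,0]]'
python3 -m creep '[[0,0,0.0005,0,0,0,0],[0,0,0.001,0,0,0,0]]'
python3 -m creep '[[0,0,0.0005,0,0,0,0],[0,0,0.0005,0,0,0,0]]'
```

```text
time: 5.15
ee_pos: [0.5965, -0.2154, 0.0402]
tcp_rot: [-180.0, 0.1, -15.4]
wrist_force: [0.2, -0.1, -1.3]
opening: -0.0002
time: 5.35
ee_pos: [0.597, -0.2156, 0.04]
tcp_rot: [180.0, -0.0, -15.4]
wrist_force: [0.4, 0.0, -0.3]
opening: 0.0003
time: 5.55
ee_pos: [0.5973, -0.2157, 0.0389]
tcp_rot: [180.0, -0.0, -15.4]
wrist_force: [-0.0, -0.6, 0.0]
opening: 0.0001
time: 5.75
ee_pos: [0.5973, -0.2156, 0.0382]
tcp_rot: [-180.0, 0.0, -15.4]
wrist_force: [-0.5, 0.4, 0.1]
opening: -0.0001
```

```bash
for i in 1; do :; done
python3 -m creep '[[0,0,0.0005,0,0,0,0],[0,0,0.0005,0,0,0,0]]'
python3 -m creep '[[0,0,0.0005,0,0,0,0],[0,0,0.0005,0,0,0,0]]'
python3 -m creep '[[0,0,0.0005,0,0,0,0],[0,0,0.0005,0,0,0,0]]'
```

```text
time: 5.95
ee_pos: [0.5973, -0.2157, 0.0377]
tcp_rot: [-180.0, 0.0, -15.4]
wrist_force: [-0.0, 0.6, 0.3]
opening: 0.0
time: 6.15
ee_pos: [0.5974, -0.2156, 0.0376]
tcp_rot: [-180.0, -0.0, -15.4]
wrist_force: [-1.0, 0.0, 2.5]
opening: 0.0001
time: 6.35
ee_pos: [0.5974, -0.2157, 0.0376]
tcp_rot: [180.0, -0.0, -15.4]
wrist_force: [-2.5, 1.0, 6.8]
opening: -0.0002
```

cover_2 stops dead at 37.6 mm with 6.8 N, so it is sound too. Next is cover_1.

```bash
python3 -m creep '[[0,0,-0.008,0,0,0,0],[0,-0.03,-0.008,0,0,0,0],[0,-0.062,-0.008,0,0,0,0],[0,-0.092,-0.008,0,0,0,0],[0,-0.092,-0.005,0,0,0,0],[0,-0.092,-0.0045,0,0,0,0],[0,-0.092,-0.0045,0,0,0,0]]'
python3 -m creep '[[0,0,0.0005,0,0,0,0],[0,0,0.001,0,0,0,0]]'
python3 -m creep '[[0,0,0.0005,0,0,0,0],[0,0,0.0005,0,0,0,0]]'
python3 -m creep '[[0,0,0.0005,0,0,0,0],[0,0,0.0005,0,0,0,0]]'
```

```text
time: 7.05
ee_pos: [0.6216, -0.1276, 0.0412]
tcp_rot: [180.0, 0.0, -15.4]
wrist_force: [0.4, 1.0, 0.5]
opening: -0.0002
time: 7.25
ee_pos: [0.6216, -0.1278, 0.0403]
tcp_rot: [180.0, -0.0, -15.5]
wrist_force: [-0.8, 0.3, -0.4]
opening: -0.0001
time: 7.45
ee_pos: [0.6217, -0.1273, 0.0397]
tcp_rot: [-180.0, 0.0, -15.4]
wrist_force: [0.5, -0.3, -0.1]
opening: -0.0
time: 7.65
ee_pos: [0.6217, -0.1271, 0.0393]
tcp_rot: [180.0, 0.0, -15.4]
wrist_force: [-0.6, -0.5, 1.2]
opening: -0.0001
```

```bash
python3 -m creep '[[0,0,0.0005,0,0,0,0],[0,0,0.0005,0,0,0,0]]'
python3 -m creep '[[0,0,0.0005,0,0,0,0],[0,0,0.0005,0,0,0,0]]'
```

```text
time: 7.85
ee_pos: [0.6217, -0.1269, 0.0388]
tcp_rot: [180.0, 0.0, -15.4]
wrist_force: [-2.6, 0.3, 1.8]
opening: 0.0002
time: 8.05
ee_pos: [0.6217, -0.1269, 0.0383]
tcp_rot: [-180.0, 0.0, -15.4]
wrist_force: [-1.5, -0.1, 1.0]
opening: 0.0003
```

cover_1 yields at about 1 to 2 N. I'll keep going to confirm that it rocks.

```bash
python3 -m creep '[[0,0,0.0005,0,0,0,0],[0,0,0.001,0,0,0,0]]'
python3 -m creep '[[0,0,0.0005,0,0,0,0],[0,0,0.001,0,0,0,0]]'
python3 - <<'E'
from h import *
o=bot.get_obs(); print(o['ee_pos'],o['wrist_force'])
for n in('wrist','scene'):
    im=optics.camera(n); im=im[150:300,300:480] if n=='scene' else im
    cv2.imwrite(f'pics/rock_{n}.png',cv2.resize(im[:,:,::-1],None,fx=4,fy=4) if n=='scene' else im[:,:,::-1])
E
```

```text
time: 8.25
ee_pos: [0.6217, -0.1269, 0.0374]
tcp_rot: [-180.0, 0.0, -15.4]
wrist_force: [-3.6, 1.0, 5.0]
opening: -0.0
time: 8.45
ee_pos: [0.6218, -0.127, 0.0369]
tcp_rot: [-180.0, -0.0, -15.4]
wrist_force: [-5.0, 1.0, 7.9]
opening: -0.0001
[ 0.62176937 -0.12695247  0.03686267] [-5.03905404  0.97052753  7.90450799]
```

View pics/rock_scene.png

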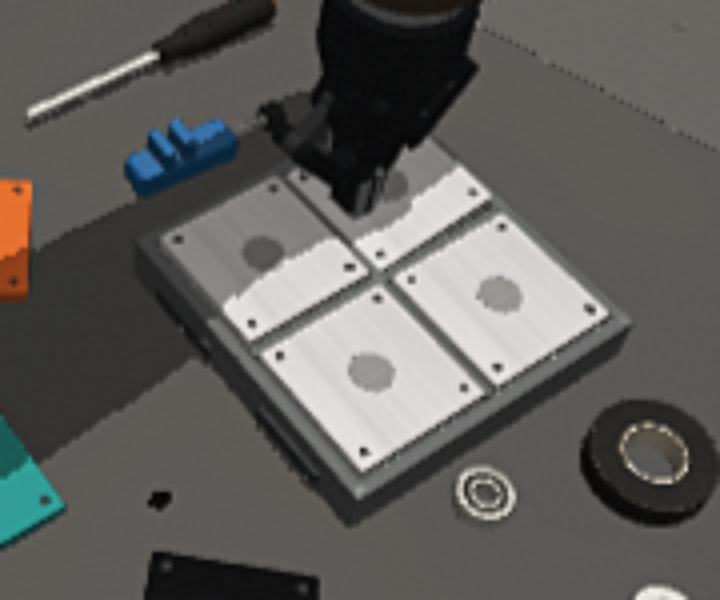

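View pics/rock_wrist.png

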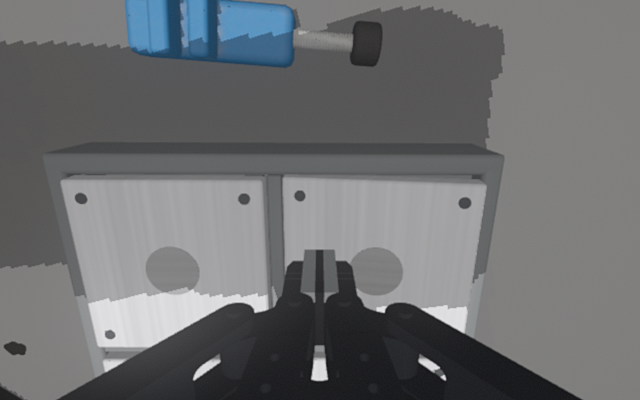

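cover_1 gave 2.4 mm and its far side is visibly raised, so cover_1 (far left) is the loose one. I'll lift off, check that it falls level, and re-measure its disc.

```bash
python3 -m creep '[[0,0,-0.003,0,0,0,0],[0,0,-0.006,0,0,0,0],[0,0,-0.012,0,0,0,0],[0,0,-0.012,0,0,0,0],[0,0,-0.012,0,0,0,0],[0,0,-0.012,0,0,0,0]]'
python3 - <<'E'
from h import *
from scipy.spatial.transform import Rotation as Ro
o=bot.get_obs(); print(o['ee_pos'],o['wrist_force'])
im=optics.camera('wrist'); cv2.imwrite('pics/lift_w.png',im[:,:,::-1])
R=Ro.from_euler('xyz',o['tcp_rot'],degrees=True).as_matrix()
p=optics.camera_params('wrist'); M=p['mount']; Rc=R@M[:3,:3]; c=R@M[:3,3]+o['ee_pos']
P=dict(camera_matrix=p['camera_matrix'],R=Rc.T,t=-Rc.T@c)
g=im.min(2); W=np.array([.6475,-.1345,.039]); q=Rc.T@(W-c); q=p['camera_matrix']@q; print('predicted px',q[:2]/q[2])
E
```

```text
time: 9.15
ee_pos: [0.6217, -0.127, 0.0481]
tcp_rot: [180.0, 0.0, -15.4]
wrist_force: [-1.1, -0.1, -0.3]
opening: 0.0002
[ 0.62174785 -0.12697504  0.0481175 ] [-1.12387324 -0.11245538 -0.28147011]
predicted px [373.49925907 258.97214271]
```

View pics/lift_w.png

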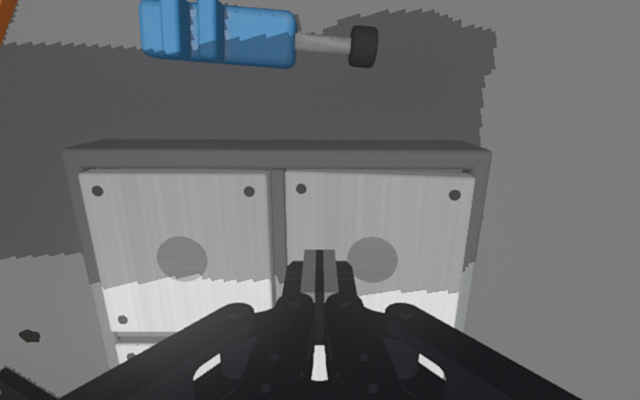

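Run:
```python
import cv2
im=cv2.imread('pics/lift_w.png')[140:340,60:500]
cv2.imwrite('pics/lift_crop.png',cv2.resize(im,None,fx=1.8,fy=1.8,interpolation=cv2.INTER_CUBIC))
```

```text
(no output)
```

View pics/lift_crop.png

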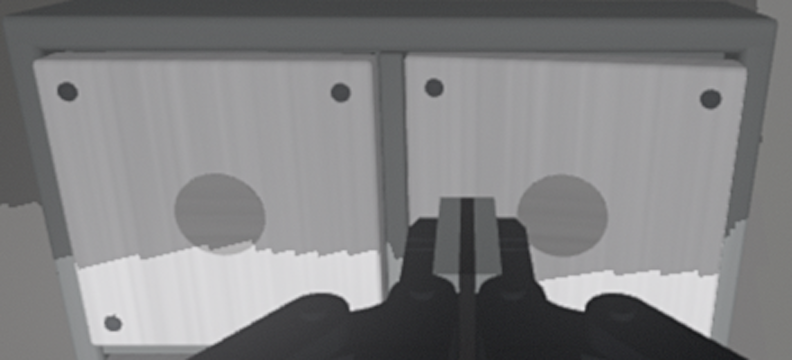

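The far hole sits about 6 px low, so cover_1 still looks tipped (about 0.1 rad) after release. I'll wait a moment, rise, and look again.

```bash
python3 -m creep '[[0,0,-0.03,0,0,0,0],[0,0.03,-0.06,0,0,0,0],[0,0.06,-0.09,0,0,0,0],[0,0.06,-0.09,0,0,0,0],[0,0.06,-0.09,0,0,0,0]]'
python3 - <<'E'
from h import *
o=bot.get_obs(); print(o['ee_pos'],o['wrist_force'])
im=optics.camera('wrist'); cv2.imwrite('pics/up_w.png',cv2.resize(im[30:330,120:500,::-1],None,fx=2,fy=2,interpolation=cv2.INTER_CUBIC))
im=optics.camera('scene'); cv2.imwrite('pics/up_s.png',cv2.resize(im[165:285,325:465,::-1],None,fx=5,fy=5,interpolation=cv2.INTER_CUBIC))
E
```

```text
time: 9.7
ee_pos: [0.606, -0.1854, 0.1387]
tcp_rot: [-180.0, -0.1, -15.5]
wrist_force: [0.3, -0.0, -0.7]
opening: 0.0
[ 0.6060128  -0.18543056  0.13865666] [ 0.34515933 -0.04763688 -0.7039029 ]
```

View pics/up_w.png

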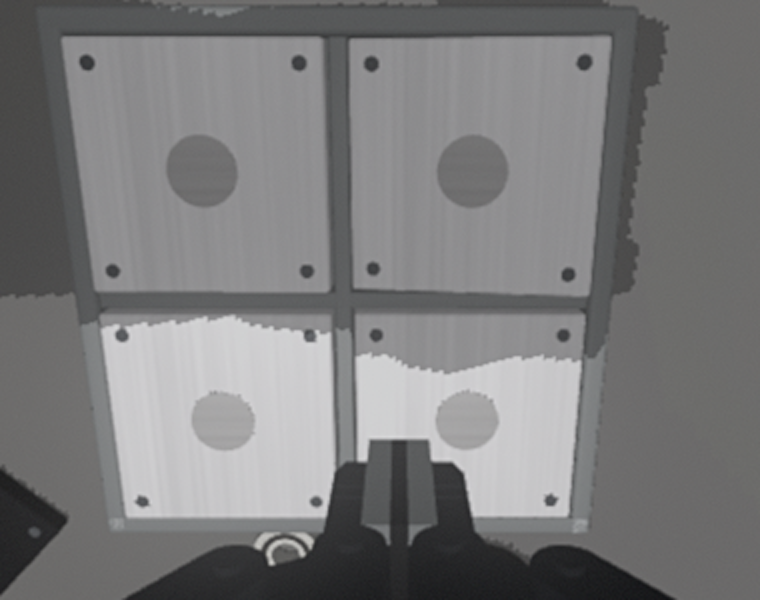

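View pics/up_s.png

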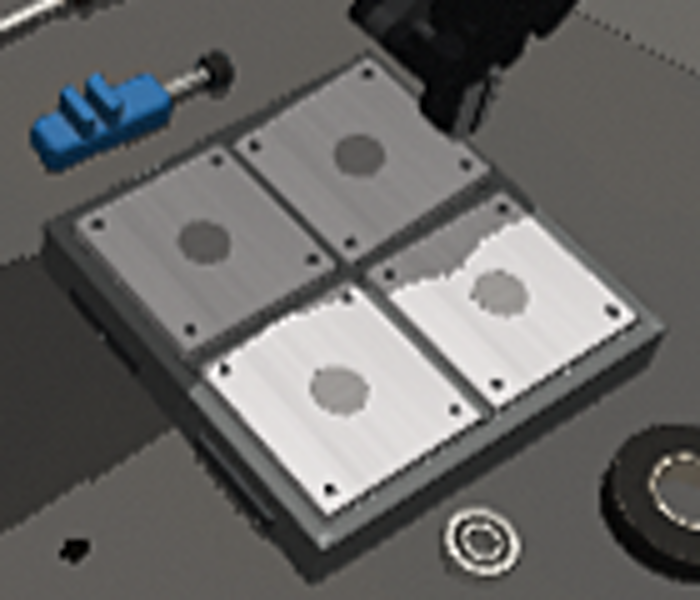

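cover_1 is still tipped: its far-side hole at crop (568,274) sits 6 crop px below (373,268). It has evidently stuck in the pocket with its near edge down. A central press bears first on the high far side of the flat, roughly 12 mm wide tips, which should level it and then drive the stud down. I'll go to the middle of cover_1.

```bash
python3 -m creep '[[0.009,-0.02,0.03,0,0,0,0],[0.018,-0.04,0.055,0,0,0,0],[0.027,-0.06,0.075,0,0,0,0],[0.027,-0.06,0.088,0,0,0,0],[0.027,-0.06,0.092,0,0,0,0],[0.027,-0.06,0.092,0,0,0,0],[0.027,-0.06,0.092,0,0,0,0]]'
python3 -m creep '[[0,0,0.001,0,0,0,0],[0,0,0.002,0,0,0,0],[0,0,0.003,0,0,0,0],[0,0,0.004,0,0,0,0],[0,0,0.004,0,0,0,0]]'
python3 -m creep '[[0,0,0.0005,0,0,0,0],[0,0,0.001,0,0,0,0]]'
python3 -m creep '[[0,0,0.0005,0,0,0,0],[0,0,0.001,0,0,0,0]]'
```

```text
time: 10.5
ee_pos: [0.6478, -0.1347, 0.0472]
tcp_rot: [180.0, -0.1, -15.4]
wrist_force: [0.1, -0.6, 0.9]
opening: -0.0002
time: 11.0
ee_pos: [0.6477, -0.1342, 0.0421]
tcp_rot: [180.0, 0.0, -15.4]
wrist_force: [-0.3, -0.0, -0.4]
opening: 0.0001
time: 11.2
ee_pos: [0.6479, -0.1341, 0.0413]
tcp_rot: [180.0, -0.0, -15.4]
wrist_force: [-0.8, 0.1, 0.2]
opening: 0.0001
time: 11.4
ee_pos: [0.6478, -0.1341, 0.0403]
tcp_rot: [-180.0, -0.0, -15.4]
wrist_force: [-0.7, -0.8, 0.3]
opening: 0.0001
```

```bash
python3 -m creep '[[0,0,0.0005,0,0,0,0],[0,0,0.001,0,0,0,0]]'
python3 -m creep '[[0,0,0.0005,0,0,0,0],[0,0,0.001,0,0,0,0]]'
python3 -m creep '[[0,0,0.0005,0,0,0,0],[0,0,0.001,0,0,0,0]]'
```

```text
time: 11.6
ee_pos: [0.6478, -0.1342, 0.0393]
tcp_rot: [180.0, -0.0, -15.4]
wrist_force: [-0.2, -0.0, -0.9]
opening: 0.0003
time: 11.8
ee_pos: [0.6479, -0.1342, 0.0389]
tcp_rot: [-180.0, -0.0, -15.4]
wrist_force: [-1.6, 0.8, 5.2]
opening: 0.0001
time: 12.0
ee_pos: [0.6479, -0.1342, 0.0381]
tcp_rot: [-180.0, -0.0, -15.4]
wrist_force: [-1.8, 0.6, 5.7]
opening: 0.0003
```

```bash
python3 -m creep '[[0,0,0.0005,0,0,0,0],[0,0,0.001,0,0,0,0]]'
python3 -m creep '[[0,0,0.0005,0,0,0,0],[0,0,0.001,0,0,0,0]]'
python3 -m creep '[[0,0,0.0005,0,0,0,0],[0,0,0.001,0,0,0,0]]'
python3 -m creep '[[0,0,0.0005,0,0,0,0],[0,0,0.001,0,0,0,0]]'
```

```text
time: 12.2
ee_pos: [0.6479, -0.1342, 0.0371]
tcp_rot: [-180.0, -0.0, -15.4]
wrist_force: [-2.2, -0.0, 6.1]
opening: -0.0001
time: 12.4
ee_pos: [0.6479, -0.1342, 0.0361]
tcp_rot: [-180.0, -0.0, -15.4]
wrist_force: [-1.7, 0.2, 5.2]
opening: -0.0001
time: 12.6
ee_pos: [0.6479, -0.1342, 0.0351]
tcp_rot: [-180.0, -0.0, -15.4]
wrist_force: [-2.7, 0.7, 6.4]
opening: 0.0003
time: 12.8
ee_pos: [0.6479, -0.1341, 0.0341]
tcp_rot: [-180.0, -0.0, -15.4]
wrist_force: [-3.5, 0.4, 6.2]
opening: 0.0002
```

```bash
python3 -m creep '[[0,0,0.0005,0,0,0,0],[0,0,0.001,0,0,0,0]]'
python3 -m creep '[[0,0,0.0005,0,0,0,0],[0,0,0.001,0,0,0,0],[0,0,0.001,0,0,0,0]]'
```

```text
time: 13.0
ee_pos: [0.6479, -0.1342, 0.0341]
tcp_rot: [-180.0, -0.1, -15.4]
wrist_force: [-6.4, 0.7, 14.9]
opening: 0.0002
time: 13.3
ee_pos: [0.6479, -0.1342, 0.034]
tcp_rot: [-180.0, -0.1, -15.4]
wrist_force: [-8.6, 1.2, 17.7]
opening: -0.0
```

The tips bottomed out at 34.0 mm (rim height) with 17.7 N. Now I'll lift off and check that the cover is flat.

```bash
python3 -m creep '[[0,0,-0.004,0,0,0,0],[0,0,-0.012,0,0,0,0],[0,0,-0.04,0,0,0,0],[0,0.03,-0.07,0,0,0,0],[0,0.063,-0.107,0,0,0,0],[-0.027,0.063,-0.107,0,0,0,0],[-0.027,0.063,-0.107,0,0,0,0],[-0.027,0.063,-0.107,0,0,0,0]]'
python3 - <<'E'
from h import *
o=bot.get_obs(); print(o['ee_pos'],o['wrist_force'])
im=optics.camera('wrist'); cv2.imwrite('pics/end_w.png',cv2.resize(im[30:330,120:500,::-1],None,fx=2,fy=2,interpolation=cv2.INTER_CUBIC))
im=optics.camera('scene'); cv2.imwrite('pics/end_s.png',cv2.resize(im[130:290,290:480,::-1],None,fx=4,fy=3.7,interpolation=cv2.INTER_CUBIC))
E
```

```text
time: 14.1
ee_pos: [0.605, -0.1877, 0.1383]
tcp_rot: [-180.0, -0.0, -15.4]
wrist_force: [0.3, -0.3, -0.6]
opening: 0.0001
[ 0.60499611 -0.18770218  0.13830864] [ 0.30593579 -0.30176347 -0.62956393]
```

View pics/end_w.png

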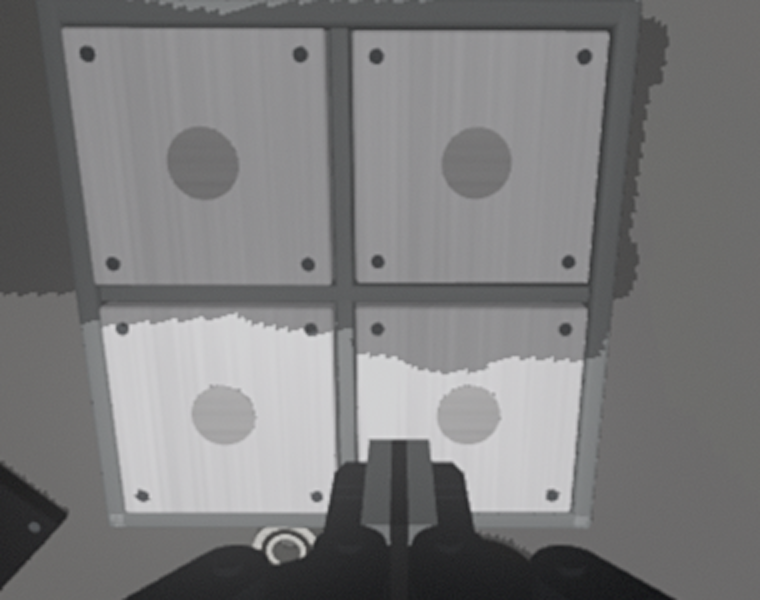

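View pics/end_s.png

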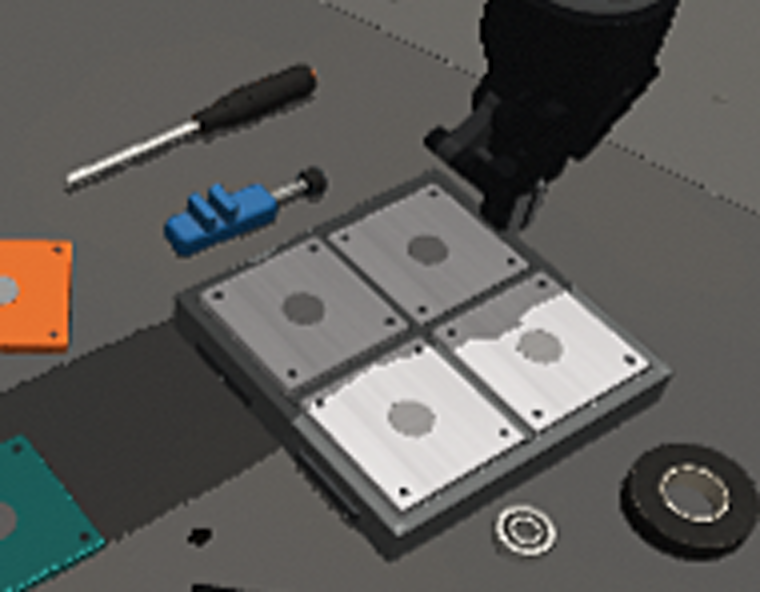

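The cover now looks level: its holes pair up at rows 56/56 and 262/262. Its hole spacing also shrank to 208 px against 213 px for cover_3, which puts it about 5 mm lower. Handing in.

```bash
python3 -c "
from workcell import bot
print(bot.job_done())"
```

```text
the job is handed in; nothing more can be done
None
```

The loose cover was **cover_1** (far left). I pressed it down at its middle until it was home on its ledge, then handed the job in at about 14 s.

- **Finding it:** I pressed near the edge of cover_4 and then cover_2. Each stopped the fingertips dead, at 38.6 mm and 37.6 mm with about 7 N. cover_1 gave way at 1–2 N and went down about 2.4 mm, with its far side visibly raised. I did not press cover_3, since the loose one was already found.
- **Pushing it home:** The central press met 5–6 N on the way down, a little under the 7–10 N described. It bottomed out at 34.0 mm, which is rim height, and I held it there at up to 17.7 N.
- **Last checks:** In the wrist picture the corner holes of cover_1 line up in level pairs, and it sits about 5 mm lower than cover_3. The gripper was clear of everything. The screwdriver looks unmoved. The spanner was out of view in the final crops, but the arm never went near it.
- **Did not match:** After the edge press, which reached 7.9 N (more than the 1–4 N described), cover_1 did not fall level as described. It stayed tipped by about 0.1 rad until the central press levelled it.

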